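# Lay out the reagent station for an analysis run

### The job

Lay out the bench for the next run: stand the blue-capped white bottle in the middle of the green pad and the amber jar in the middle of the red pad, and set the aluminium cold block flat on the bench midway between the two pads, in line with them. Put the orange tube rack on top of the cold block and the blue cover, grip bar up, on top of the rack, each centred on and lined up with the one below. Leave the green-capped bottle, the timer and the yellow cup where they are.

Things in the scene. Friction and masses are not known exactly. Their poses are not given: they have to be found in the camera images.
- buffer_bottle: Small upright white plastic bottle with a BLUE screw cap: body 44 mm diameter up to 56 mm high, shoulder to 64 mm, cap 29 mm diameter from 67 to 85 mm; about 90 g. Origin at the centre of its underside, z up; loose.
- amber_jar: Upright amber (brown) glass jar with a black lid: glass 50 mm diameter up to 48 mm high, lid 47 mm diameter from 48 to 66 mm; about 110 g. Origin at the centre of its underside, z up; loose.
- cold_block: Bare aluminium cold block with a grid of 24 small dark wells drawn on its flat top: 76 mm (its x) by 56 mm (its y) by 32 mm high, about 0.36 kg. Origin at the centre of its underside, z up; loose.
- tube_rack: Orange tube rack, 64 mm (its x) by 44 mm (its y), body 26 mm high, with 12 white round tube caps rising 4 mm above it (30 mm in all; the caps' flat tops are what the cover rests on); about 70 g. Origin at the centre of its underside, z up; loose.
- cover: Blue rack cover: flat plate 68 mm (its x) by 48 mm (its y) by 8 mm thick, with a white grip bar in the middle of its top 44 mm long (along its x), 14 mm wide (y), rising from 8 to 26 mm. About 45 g. Origin at the centre of its flat underside, z up; loose.
- green_pad: Green square pad fixed to the bench, 70 x 70 mm, 3 mm thick. Origin at the centre of its underside (bench level). The two pads are 300 mm apart centre to centre and square to each other; the y axis of each runs along the line that joins them. Either may be the left one.
- red_pad: Red square pad fixed to the bench, 70 x 70 mm, 3 mm thick; origin and axes as for the green pad.
- spare_bottle: Bystander: a bottle of the same shape and size as the buffer bottle but with a GREEN cap. Loose, to be left alone. Origin at the centre of its underside.
- timer: Bystander: a flat white timer with a dark display, 60 x 56 x 18 mm. Loose, to be left alone. Origin at the centre of its underside.
- waste_cup: Bystander: an open yellow plastic cup, 58 mm across the rim, 60 mm high. Loose, to be left alone. Origin at the centre of its underside.

How it is judged:
At the end, for the whole second after the job is handed in: Bottle upright on the green pad, jar on the red pad, within 15 mm of centre; block flat on the bench within 15 mm of midway, along and across the row; rack resting on block, cover on rack, each centred within 10 mm and aligned within 0.25 rad (either way round); all released, at rest (horizontal distance between buffer_bottle and green_pad below 0.015 m and height (world z) of buffer_bottle between 0.001 and 0.006 m and angle between each of buffer_bottle, amber_jar, cold_block, tube_rack, cover's own z axis and vertical below 0.1 rad and horizontal distance between amber_jar and red_pad below 0.015 m and height (world z) of amber_jar between 0.001 and 0.006 m and horizontal distance between cold_block and green_pad below 0.165 m and horizontal distance between cold_block and red_pad below 0.165 m and x of cold_block in the frame of green_pad between -0.015 and 0.015 m and height (world z) of cold_block below 0.004 m and horizontal distance between tube_rack and cold_block below 0.01 m and z of tube_rack in the frame of cold_block between 0.029 and 0.035 m and angle between the x axis of tube_rack and the x axis of cold_block, either way round below 0.25 rad and horizontal distance between cover and tube_rack below 0.01 m and z of cover in the frame of tube_rack between 0.027 and 0.033 m and angle between the x axis of cover and the x axis of tube_rack, either way round below 0.25 rad and linear speed of each of buffer_bottle, amber_jar, cold_block, tube_rack, cover below 0.02 m/s); the robot touches nothing.
It fails at once if The green-capped bottle, the timer or the yellow cup is shifted by more than 25 mm or tipped over (distance of any of spare_bottle, timer, waste_cup from where it was at the start of the episode above 0.025 m or angle between any of spare_bottle, timer, waste_cup's own z axis and vertical above 0.5 rad).
It also fails if it takes over 136 s, if anything falls off the work surface, if the arm or the gripper's body presses on something with over 40 N, if the wrist force passes 120 N, or if a joint passes its speed limit or range.

### The arm

A 7-joint arm with a two-finger parallel gripper is mounted at the origin on the work surface. World frame = base frame: x ahead of the robot, y to its left, z up, the work surface at z = 0. Lengths are in m, angles in rad, forces in N, time in s.
With the tool pointing down it reaches from about 0.425 to 0.925 m from the base axis. Payload 6.8 kg.
Tool frame: the origin (TCP) lies on the front face of the gripper's body, between the roots of the fingers; the fingertips stand 73 mm ahead of it and the grasp point (between the pads) lies 54 mm ahead of it (tcp_to_tips is the distance from the TCP to the fingertips, in m); z points along the fingers, x is the direction in which the jaws open and shut, and the axes are right-handed (so a half turn about z gives the same grasp; the last joint's range is limited). The gripper opens to 85 mm and grips with 20 to 120 N. Pads are 22 mm wide; open, the fingers measure 114 mm over their backs; the gripper's body (76 mm by 85 mm) begins 54 mm behind the grasp point. The pads swing forward as they close: fully open they stand 13 mm farther back than shut.
Start: joints at [-1.265, 0.477, 0.022, 1.555, -0.011, 1.109, -0.083], TCP at [0.271, 0.618, 0.304] pointing down, gripper open.
Joint ranges: [-2.96, 2.96], [-0.34, 2.1], [-1.41, 1.46], [0.24, 2.44], [-1.37, 4.51], [0.17, 1.92], [-2.96, 2.96]. Speed limits (rad/s): [2.39, 2.39, 3.14, 3.14, 3.14, 3.14, 3.14].

### API

Orientations are given as a unit quaternion [w, x, y, z].
In Python, from station import get_obs, read_camera, hand_in, look_for, silhouettes, tcp_to_tips gives the robot as it stands. The module is installed in compiled form; this text tells all that it offers.
- The arm moves only by the tool apply_moves, never from a script. Its argument "moves" is a list of rows, each a list of 3 entries, a list of its own where there are three numbers: the shift along the tool's x, y, z in units of 25 mm (1.0 is 25 mm), then the turn, a rotation vector about the tool's x, y, z in units of 10 degrees (1.0 is 10 degrees), then the gripper's target within -1 to 1 (fully open at 1, half-way at 0, shut at -1). In form: [[[dx, dy, dz], [rx, ry, rz], jaw], ...]. A call has 1 to 20 rows; each row is the pose to reach, as a shift and turn from the pose commanded when the call began, along the tool's axes at that moment; what a row does not reach only later rows make up. A row lasts 1/8 s, in which the tool goes at most 62.5 mm and 10.7 degrees, less where a joint would pass 70% of its speed; a pose out of reach is approached as far as the arm can. A call with a gripper value outside its range is refused whole. The fingers move at their own pace and stop on an object; "force" is the grip in N (left out, the last holds). Time passes only in rows, so rows that repeat a pose let the fingers close. It gives the time, the measured TCP pose, the force and the opening at its end, in the units of the state.
- get_obs(): the state, without advancing time (a new reading comes with each control period).
- read_camera(name): name is "side" or "top" or "wrist"; returns a dict with "color" (420x560x3 uint8, red, green, blue), "mtx" (3x3 intrinsics, pixels), "eye" and "rotation" of the camera in the world; the wrist camera has in their place "hand_eye" (4x4, takes a point from camera to tool coordinates, whose origin is the TCP and whose axes are the tool frame's). Camera axes: x right, y up, looking along -z (the intrinsics and any distortion apply to the point x, -y, -z); pixel columns grow to the right and rows downward; lengths in m; the calibration is good to about 2 mm. A picture is of the moment at which its call begins: read the wrist's pose just before it. There is no depth.
- hand_in(): hands the job in, once; it reports no verdict.
Trained networks look in the newest picture that a camera, given by its name, has taken for a name from the list of things; names that differ only in an ending like _2 or _b are one class to them, and where a whole thing is asked for, a point or a joint stands for the part that bears it (a point fixed in the world has none). Each returns a list of dicts, best first, with "conf" (0 to 1); they miss things now and then, are a little off and sometimes report something else, mostly with a low value. They report only what shows in the picture. A call takes as long as a camera call.
- look_for(camera, query): "pixel" ([row, column] in pixels, amid what is visible of it).
- silhouettes(camera, query): "mask" (420x560 bool, what is visible of it) and "pixel" ([row, column] in pixels, amid what is visible of it).
The state is a dict: "t": time; "q": joint angles; "joint_vel": joint speeds; "joint_torque": joint torques, N m; "eef_pos": TCP position; "tool_rot": TCP orientation; "contact_force": force on the tool from outside, world axes, zero at the start; "torque": the same for the moment, N m; "gripper_width": opening from 0.0 (shut) to 1.0 (fully open).
Only numpy, scipy, OpenCV 4.12 (cv2) and the standard library are available. Lean on these libraries where they do the work, as an engineer would, in place of code of your own. Each camera call takes 0.05 s, during which the arm holds its last target.

## Working session

There is one attempt and no reset: what is moved stays moved. The work goes in short steps, Python scripts to look and compute and a tool call to move; the robot and the scene stay as the last step left them, time stands still between calls to the robot, and variables do not carry over. Pictures are saved under pics/ and viewed, and the job is handed in when it is done.

Besides the shell and the picture viewer there is one more tool, called after "Emit:" as name(argument=value, ...) on one line, values as JSON. apply_moves: Moves the arm, as the interface text tells. Its arguments: {"type":"object","properties":{"moves":{"type":"array"},"force":{"type":"number"}},"required":["moves"]}

```bash
mkdir -p pics; ls; python3 - <<'E'
from station import *
import cv2,numpy as np
o=get_obs()
for k,v in o.items(): print(k,np.round(v,4))
print(tcp_to_tips)
for n in ["side","top","wrist"]:
    c=read_camera(n)
    cv2.imwrite(f"pics/a_{n}.png",c["color"][:,:,::-1])
    print(n,{k:np.round(v,4).tolist() for k,v in c.items() if k!="color"})
E
```

```text
pics
t 0.0
q [-1.2651  0.4778  0.0223  1.5565 -0.0115  1.1093 -0.0831]
joint_vel [-0.0007 -0.0003 -0.0007 -0.0013 -0.0017  0.0011  0.0004]
joint_torque [-1.00000e-04 -5.96445e+01  1.60780e+00 -2.81205e+01  1.25000e-02
  9.30000e-03  0.00000e+00]
eef_pos [0.2712 0.6176 0.3029]
tool_rot [ 6.000e-04  8.373e-01  5.468e-01 -7.000e-04]
contact_force [-0.2814  0.0504  0.1239]
torque [ 0.0131 -0.0106  0.0121]
gripper_width 1.0004
0.0726
side {'mtx': [[399.0849, 0.0, 275.2351], [0.0, 399.0849, 212.2162], [0.0, 0.0, 1.0]], 'eye': [0.4212, 0.7482, 0.821], 'rotation': [-0.0812, -0.0267, 0.3783, 0.9217]}
top {'mtx': [[473.758, 0.0, 284.3943], [0.0, 473.758, 213.7099], [0.0, 0.0, 1.0]], 'eye': [0.4742, 0.0045, 1.1695], 'rotation': [0.7083, 0.0123, -0.0236, -0.7054]}
wrist {'mtx': [[330.543, 0.0, 280.273], [0.0, 330.543, 210.827], [0.0, 0.0, 1.0]], 'hand_eye': [[1.0, 0.0007, -0.0015, 0.0002], [0.0002, -0.9531, -0.3026, -0.0775], [-0.0017, 0.3026, -0.9531, -0.0694], [0.0, 0.0, 0.0, 1.0]]}
```

View pics/a_side.png

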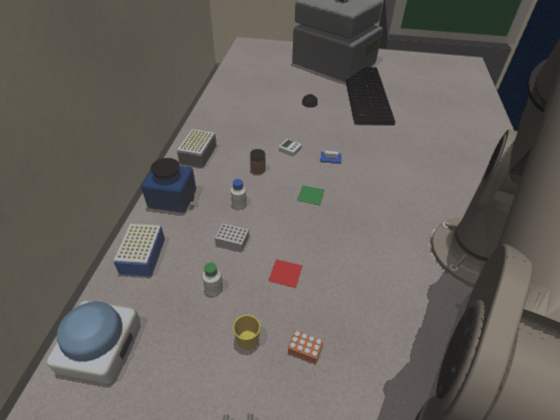

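View pics/a_top.png

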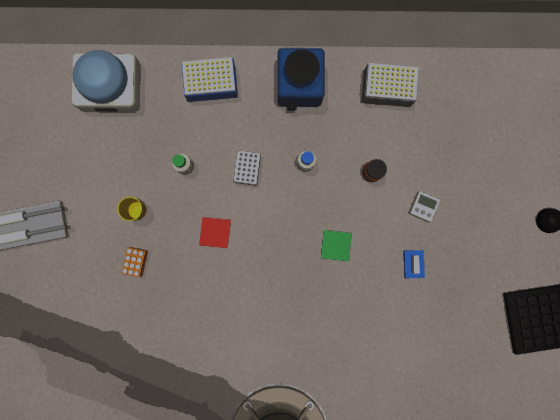

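View pics/a_wrist.png

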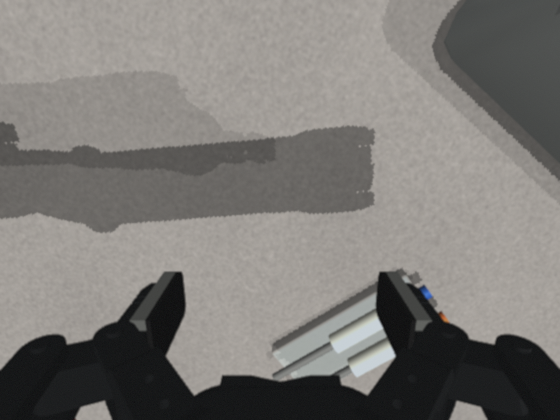

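The top view (560x420) has everything: red pad (215,233), green pad (336,246), cold block (247,168), blue-cap bottle (307,160), jar (374,170), rack (134,262), cover (414,264), cup (131,209), green-cap bottle (181,163) and timer (425,206). The side view shows them all too. The wrist view shows only bare bench and tools.

```bash
cat > h.py <<'E'
from station import *
import cv2,numpy as np
from scipy.spatial.transform import Rotation as R
from scipy.optimize import minimize
def rot(q): return R.from_quat([q[1],q[2],q[3],q[0]]).as_matrix()
def cam(n):
    if n=="wrist":
        o=get_obs(); c=read_camera(n); T=np.eye(4);T[:3,:3]=rot(o["tool_rot"]);T[:3,3]=o["eef_pos"]
        W=T@c["hand_eye"]; return dict(K=c["mtx"],R=W[:3,:3],e=W[:3,3],img=c["color"])
    c=read_camera(n); return dict(K=c["mtx"],R=rot(c["rotation"]),e=np.array(c["eye"]),img=c["color"])
def proj(c,P):
    p=(np.atleast_2d(P)-c["e"])@c["R"]; p=p*[1,-1,-1]; u=p@np.array(c["K"]).T
    return u[:,:2]/u[:,2:]   # col,row
def ray(c,uv):
    d=np.linalg.inv(c["K"])@[uv[0],uv[1],1]; return c["R"]@(d*[1,-1,-1])
def plane(c,uv,z):
    d=ray(c,uv); return c["e"]+d*(z-c["e"][2])/d[2]
def tri(cs,uvs):
    A=np.zeros((3,3));b=np.zeros(3);Ds=[]
    for c,uv in zip(cs,uvs):
        d=ray(c,uv);d/=np.linalg.norm(d);M=np.eye(3)-np.outer(d,d);A+=M;b+=M@c["e"]
    return np.linalg.solve(A,b)
def box(x,y,z0,z1): return np.array([[a*x/2,b*y/2,z] for a in(-1,1) for b in(-1,1) for z in(z0,z1)])
def cyl(d,z0,z1):
    t=np.linspace(0,2*np.pi,40,endpoint=False); return np.array([[d/2*np.cos(a),d/2*np.sin(a),z] for a in t for z in(z0,z1)])
SH={"buffer_bottle":[cyl(.044,0,.056),np.r_[cyl(.044,.056,.056),cyl(.029,.064,.064)],cyl(.029,.064,.085)],
"amber_jar":[cyl(.05,0,.048),cyl(.047,.048,.066)],"cold_block":[box(.076,.056,0,.032)],
"tube_rack":[box(.064,.044,0,.026),box(.058,.038,.026,.03)],"cover":[box(.068,.048,0,.008),box(.044,.014,.008,.026)],
"green_pad":[box(.07,.07,0,.003)],"red_pad":[box(.07,.07,0,.003)],"timer":[box(.06,.056,0,.018)],"waste_cup":[cyl(.058,0,.06)]}
SH["spare_bottle"]=SH["buffer_bottle"]
S=4
def render(c,n,x,y,z,yaw):
    m=np.zeros((420*S,560*S),np.uint8);M=R.from_euler('z',yaw).as_matrix()
    for p in SH[n]:
        q=proj(c,p@M.T+[x,y,z]); q=(q+.5)*S
        cv2.fillConvexPoly(m,cv2.convexHull(np.round(q).astype(np.int32)),1)
    return m
def fit(cs,masks,n,x0,fitz=True):
    ms=[]
    wins=[]
    for mk in masks:
        r,k=np.where(mk);a=[max(r.min()-25,0)*S,(r.max()+25)*S,max(k.min()-25,0)*S,(k.max()+25)*S];wins.append(a)
        ms.append(cv2.resize(mk.astype(np.uint8),None,fx=S,fy=S,interpolation=cv2.INTER_NEAREST)[a[0]:a[1],a[2]:a[3]]>0)
    def f(v):
        s=0
        for c,m,a in zip(cs,ms,wins):
            r=render(c,n,v[0],v[1],v[2] if fitz else x0[2],v[3])[a[0]:a[1],a[2]:a[3]]>0
            s+=1-(r&m).sum()/max(1,(r|m).sum())
        return s/len(cs)
    best=None
    for y0 in x0[3]:
        v0=np.array([x0[0],x0[1],x0[2],y0]); sim=np.vstack([v0]+[v0+d for d in np.diag([.006,.006,.004,.15])])
        r=minimize(f,v0,method="Nelder-Mead",options=dict(initial_simplex=sim,xatol=1e-4,fatol=1e-4,maxiter=250))
        if best is None or r.fun<best.fun: best=r
    return best.x,best.fun
E
cat > loc.py <<'E'
from h import *
import sys
names=sys.argv[1:] or ["green_pad","red_pad","buffer_bottle","amber_jar","cold_block","tube_rack","cover","timer","waste_cup","spare_bottle"]
cs=[cam("top"),cam("side")]
for n in names:
    ds=[silhouettes(k,n) for k in("top","side")]
    if not all(ds): print(n,"missing",[len(d) for d in ds]);continue
    ds=[d[0] for d in ds]
    uv=[d["pixel"][::-1] for d in ds]
    P=tri(cs,uv)
    g=plane(cs[0],uv[0],0.015)
    rd=n in("buffer_bottle","amber_jar","waste_cup","spare_bottle")
    v,e=fit(cs,[d["mask"] for d in ds],n,[g[0],g[1],0,[0.] if rd else [0,.5,1,-.5]])
    print(n,"conf",[round(d["conf"],2) for d in ds],"tri",P.round(3),"fit",v.round(4),"1-IoU",round(e,3),"r",round(np.hypot(*v[:2]),3))
E
python3 loc.py
```

```text
green_pad conf [0.76, 0.75] tri [ 0.451 -0.145 -0.005] fit [ 4.5610e-01 -1.4070e-01  8.0000e-04  1.4798e+00] 1-IoU 0.108 r 0.477
red_pad missing [0, 0]
buffer_bottle conf [0.63, 0.58] tri [ 0.663 -0.062  0.042] fit [ 0.6603 -0.0668 -0.0043  0.4166] 1-IoU 0.144 r 0.664
amber_jar conf [0.94, 0.87] tri [ 0.634 -0.227  0.045] fit [ 6.384e-01 -2.295e-01 -2.000e-04  4.660e-02] 1-IoU 0.132 r 0.678
cold_block conf [0.66, 0.77] tri [0.644 0.082 0.029] fit [ 0.6444  0.0791  0.0023 -0.1296] 1-IoU 0.083 r 0.649
tube_rack conf [0.58, 0.75] tri [0.404 0.348 0.014] fit [ 0.4158  0.3482 -0.0007 -0.1649] 1-IoU 0.092 r 0.542
cover missing [1, 0]
timer conf [0.97, 0.66] tri [ 0.55  -0.36  -0.002] fit [ 0.5538 -0.3579  0.002  -0.4124] 1-IoU 0.102 r 0.659
waste_cup conf [0.57, 0.98] tri [0.54  0.354 0.051] fit [0.5411 0.3495 0.0019 0.3869] 1-IoU 0.159 r 0.644
spare_bottle conf [0.8, 0.92] tri [0.658 0.232 0.036] fit [0.6518 0.2325 0.0017 0.1253] 1-IoU 0.085 r 0.692
```

```bash
cat > col.py <<'E'
from h import *
cs=[cam("top"),cam("side")]
for n,(lo,hi),g,ys,box_ in [("green_pad",((50,120,50),(75,255,255)),(.456,-.14),[0],[(200,290,300,370),(180,210,290,335)]),
 ("red_pad",((0,150,80),(8,255,255)),(.48,.158),[0],[(205,260,190,240),(250,295,260,310)]),
 ("cover",((100,120,60),(125,255,255)),(.42,-.335),[0.1,1.5],[(240,290,395,440),(140,170,310,350)]),
 ("tube_rack",((5,120,80),(20,255,255)),(.415,.348),[-.2,1.4],[(240,285,110,155),(325,370,280,330)])]:
    ms=[]
    for c,b in zip(cs,box_):
        h=cv2.cvtColor(c["img"],cv2.COLOR_RGB2HSV); m=cv2.inRange(h,np.array(lo),np.array(hi)); q=np.zeros_like(m); q[b[0]:b[1],b[2]:b[3]]=m[b[0]:b[1],b[2]:b[3]]
        ct,_=cv2.findContours(q,0,2); q[:]=0; cv2.fillPoly(q,[cv2.convexHull(np.vstack(ct))],1); ms.append(q>0)
    print(n,[m.sum() for m in ms])
    for m,c in zip(ms,cs):
        for y in ys:
            pass
    for y in ys:
        v,e=fit(cs,ms,n,[g[0],g[1],0,[y]]); print("  both",v.round(4),round(e,3))
        for i in (0,1):
            v,e=fit(cs[i:i+1],ms[i:i+1],n,[g[0],g[1],0,[y]],False); print("  ",i,v.round(4),round(e,3))
t=cs[0]["img"][:,:,::-1]
a=cv2.resize(t[90:300,100:450],None,fx=2.28,fy=2.28,interpolation=cv2.INTER_CUBIC); cv2.imwrite("pics/crop.png",a)
s=cs[1]["img"][:,:,::-1]
a=cv2.resize(s[120:370,190:360],None,fx=2.4,fy=2.4,interpolation=cv2.INTER_CUBIC); cv2.imwrite("pics/crop2.png",a)
E
python3 col.py
```

```text
Traceback (most recent call last):
  File "col.py", line 10, in <module>
    ct,_=cv2.findContours(q,0,2); q[:]=0; cv2.fillPoly(q,[cv2.convexHull(np.vstack(ct))],1); ms.append(q>0)
                                                                         ~~~~~~~~~^^^^
ValueError: need at least one array to concatenate
```

```bash
sed -i 's/cv2.inRange(h,np.array(lo),np.array(hi))/cv2.inRange(h,lo,hi)/; s/(255|xx)//; s/"green_pad",((50,120,50)/"green_pad",((45,90,40)/' col.py
python3 col.py || python3 - <<'E'
from h import *
c=cam("top");h=cv2.cvtColor(c["img"],cv2.COLOR_RGB2HSV)
print(h[246,336],h[233,215],h[272,414],h[250,410])
E
```

```text
green_pad [np.int64(832), np.int64(349)]
  both [ 0.4572 -0.1399  0.0042 -0.133 ] 0.08
   0 [ 0.4572 -0.1407  0.0054 -0.1102] 0.037
   1 [ 0.4563 -0.144   0.007  -0.116 ] 0.107
red_pad [np.int64(827), np.int64(600)]
  both [ 0.4875  0.1574  0.0031 -0.1101] 0.073
   0 [ 0.4877  0.1577  0.003  -0.1078] 0.039
   1 [ 0.4879  0.1553  0.0029 -0.0504] 0.098
cover [np.int64(563), np.int64(175)]
  both [ 0.4126 -0.3328 -0.0005  0.0277] 0.164
   0 [ 0.4124 -0.3326  0.007   0.0174] 0.041
   1 [ 0.4124 -0.3384 -0.0061  0.0058] 0.28
  both [ 4.1250e-01 -3.3300e-01 -1.1000e-03  3.1446e+00] 0.162
   0 [ 0.4127 -0.3325 -0.0238  3.1711] 0.042
   1 [ 0.4119 -0.3359 -0.0355  3.202 ] 0.287
tube_rack [np.int64(527), np.int64(691)]
  both [ 0.4157  0.3486  0.0031 -0.2095] 0.13
   0 [ 0.4161  0.3526  0.0005 -0.2336] 0.122
   1 [ 0.4167  0.3459  0.0033 -0.2511] 0.12
  both [ 0.4168  0.3508  0.0131 -0.1691] 0.152
   0 [ 0.416   0.3517  0.0285 -0.2303] 0.123
   1 [ 0.4157  0.3457  0.0277 -0.2018] 0.117
```

```bash
ls pics
```

```text
a_side.png
a_top.png
a_wrist.png
crop.png
crop2.png
```

View crops.

View pics/crop.png

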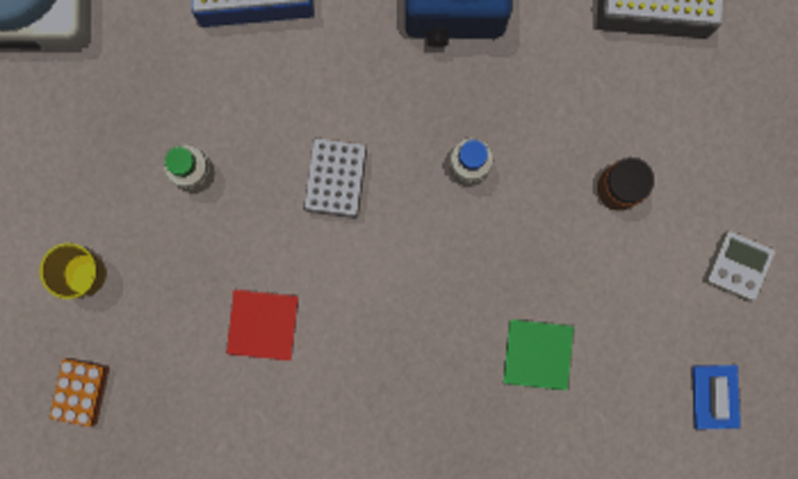

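View pics/crop2.png

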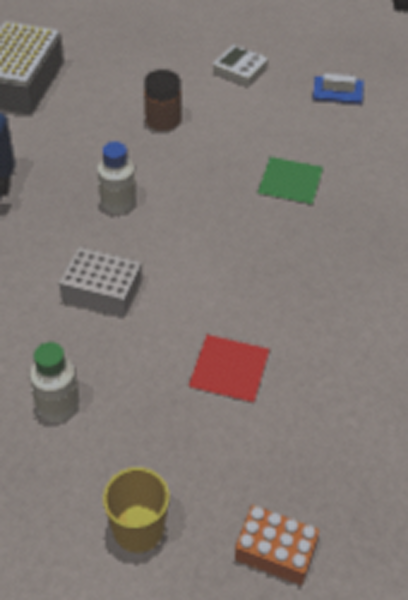

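```bash
cat > mv.py <<'E'
# usage: mv.py x y z xangle_deg  -> shift/turn units from present pose
from h import *
import sys
x,y,z,a=map(float,sys.argv[1:5]); o=get_obs(); M=rot(o["tool_rot"]); p=np.array(o["eef_pos"])
r=np.radians(a); X=np.array([np.cos(r),np.sin(r),0]); Z=np.array([0,0,-1.]); T=np.c_[X,np.cross(Z,X),Z]
print("t",o["t"],"pos",p.round(4),"xang",np.degrees(np.arctan2(M[1,0],M[0,0])).round(1),"w",round(o["gripper_width"],3),"F",np.round(o["contact_force"],1))
print("shift",(M.T@([x,y,z]-p)/.025).round(2).tolist(),"turn",(R.from_matrix(M.T@T).as_rotvec()/np.radians(10)).round(2).tolist())
E
python3 mv.py .620 .079 .22 82.6
```

```text
t 1.45 pos [0.2714 0.618  0.3039] xang 66.3 w 1.003 F [0.2 0.9 0.2]
shift [-14.13, 21.44, 3.36] turn [-0.0, -0.0, -1.63]
```

Emit:
apply_moves(moves=[[[-2,3,0],[0,0,-0.4],1],[[-4,6,0.5],[0,0,-0.8],1],[[-6,9,1],[0,0,-1.2],1],[[-8,12,1.5],[0,0,-1.6],1],[[-10,15,2],[0,0,-1.63],1],[[-12,18.2,3],[0,0,-1.63],1],[[-13.5,20.4,3.36],[0,0,-1.63],1],[[-14.13,21.44,3.36],[0,0,-1.63],1],[[-14.13,21.44,3.36],[0,0,-1.63],1],[[-14.13,21.44,3.36],[0,0,-1.63],1],[[-14.13,21.44,3.36],[0,0,-1.63],1]], force=40)

```text
t: 2.82
eef_pos: [0.6217, 0.0739, 0.2195]
tool_rot: [0.001, 0.753, 0.658, -0.001]
contact_force: [-1.1, 0.4, -0.7]
gripper_width: 1.0
```

```bash
python3 - <<'E'
from h import *
c=cam("wrist"); cv2.imwrite("pics/w1.png",c["img"][:,:,::-1])
d=silhouettes("wrist","cold_block")
print([(x["conf"],x["pixel"],x["mask"].sum()) for x in d])
if d:
    for fz in(True,False): print(fit([c],[d[0]["mask"]],"cold_block",[.644,.079,0,[-.13]],fz))
E
python3 mv.py .6444 .079 .1 82.6
```

```text
[(0.82, [223.6, 289.2], np.int64(6269))]
(array([ 0.64430696,  0.07896312, -0.00186569, -0.12205274]), np.float64(0.020856104694100597))
(array([ 0.64367681,  0.07907649,  0.00245149, -0.11698852]), np.float64(0.02379438831894065))
t 2.925 pos [0.6212 0.0751 0.2195] xang 82.3 w 0.998 F [ 0.1  0.  -0.9]
shift [0.29, 0.89, 4.78] turn [0.0, 0.01, -0.03]
```

View pics/w1.png

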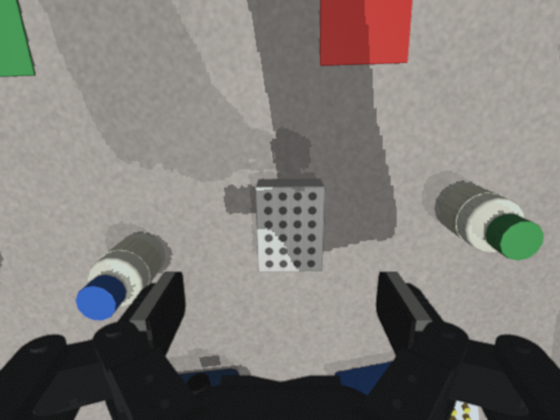

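The wrist view shows the block at (290,224), between the bottle (120,270) and the green-capped bottle (490,225). The wrist fit agrees with top and side to about 1 mm, so I'll grasp it.

```bash
python3 mv.py .6443 .079 .076 83.1
```

```text
t 2.925 pos [0.6212 0.0751 0.2195] xang 82.3 w 0.998 F [ 0.1  0.  -0.9]
shift [0.29, 0.89, 5.74] turn [0.0, 0.01, -0.08]
```

Emit:
apply_moves(moves=[[[0.29,0.89,1],[0,0,-0.08],1],[[0.29,0.89,2.5],[0,0,-0.08],1],[[0.29,0.89,4],[0,0,-0.08],1],[[0.29,0.89,5],[0,0,-0.08],1],[[0.29,0.89,5.5],[0,0,-0.08],1],[[0.29,0.89,5.74],[0,0,-0.08],1],[[0.29,0.89,5.74],[0,0,-0.08],1],[[0.29,0.89,5.74],[0,0,-0.08],1]])

```text
t: 3.92
eef_pos: [0.6438, 0.0836, 0.0775]
tool_rot: [0.0, 0.747, 0.665, 0.001]
contact_force: [0.0, 0.3, 0.6]
gripper_width: 1.001
```

```bash
python3 mv.py .6443 .079 .076 83.1
```

```text
t 3.925 pos [0.6438 0.0836 0.0775] xang 83.4 w 1.001 F [0.  0.3 0.6]
shift [-0.18, 0.04, 0.06] turn [0.01, -0.0, 0.03]
```

Emit:
apply_moves(moves=[[[-0.18,0.04,0.06],[0,0,0.03],1],[[-0.18,0.04,0.06],[0,0,0.03],0],[[-0.18,0.04,0.06],[0,0,0.03],-1],[[-0.18,0.04,0.06],[0,0,0.03],-1],[[-0.18,0.04,0.06],[0,0,0.03],-1],[[-0.18,0.04,0.06],[0,0,0.03],-1],[[-0.18,0.04,0.06],[0,0,0.03],-1],[[-0.18,0.04,0.06],[0,0,0.03],-1]], force=60)

```text
t: 4.92
eef_pos: [0.6439, 0.0786, 0.0753]
tool_rot: [0.0, 0.749, 0.663, 0.0]
contact_force: [-0.5, -1.8, 5.0]
gripper_width: 0.645
```

```bash
python3 mv.py .6443 .079 .226 83.1
```

```text
t 4.925 pos [0.6439 0.0786 0.0753] xang 83.1 w 0.645 F [-0.5 -1.8  5. ]
shift [0.02, 0.02, -6.03] turn [0.0, 0.0, -0.0]
```

Emit:
apply_moves(moves=[[[0,0,-0.2],[0,0,0],-1],[[0,0,-0.6],[0,0,0],-1],[[0,0,-1.2],[0,0,0],-1],[[0,0,-1.8],[0,0,0],-1],[[0,0,-2.4],[0,0,0],-1],[[0,0,-2.4],[0,0,0],-1]])

```text
t: 5.68
eef_pos: [0.6446, 0.079, 0.1369]
tool_rot: [0.001, 0.748, 0.663, 0.001]
contact_force: [-0.4, -0.4, -3.4]
gripper_width: 0.643
```

```bash
python3 mv.py .4725 .0083 .136 84.2
```

```text
t 5.675 pos [0.6446 0.079  0.1369] xang 83.1 w 0.643 F [-0.4 -0.4 -3.4]
shift [-3.63, -6.49, 0.01] turn [0.02, -0.01, -0.11]
```

Lift force is about −3.5 N, which matches the 0.36 kg block. Carrying it over.

Emit:
apply_moves(moves=[[[-0.3,-0.5,0],[0,0,0],-1],[[-0.7,-1.3,0],[0,0,0],-1],[[-1.3,-2.3,0],[0,0,-0.1],-1],[[-1.9,-3.3,0],[0,0,-0.1],-1],[[-2.4,-4.3,0],[0,0,-0.1],-1],[[-2.9,-5.2,0],[0,0,-0.1],-1],[[-3.3,-5.9,0],[0,0,-0.1],-1],[[-3.63,-6.49,0],[0,0,-0.1],-1],[[-3.63,-6.49,0],[0,0,-0.1],-1],[[-3.63,-6.49,0],[0,0,-0.1],-1],[[-3.63,-6.49,0],[0,0,-0.1],-1]])

```text
t: 7.05
eef_pos: [0.4725, 0.0087, 0.135]
tool_rot: [0.0, 0.742, 0.67, 0.0]
contact_force: [1.0, 0.8, -3.2]
gripper_width: 0.641
```

```bash
python3 mv.py .4725 .0083 .077 84.2
```

```text
t 7.05 pos [0.4725 0.0087 0.135 ] xang 84.1 w 0.641 F [ 1.   0.8 -3.2]
shift [-0.02, -0.0, 2.32] turn [0.01, -0.0, -0.01]
```

Emit:
apply_moves(moves=[[[-0.02,0,0.5],[0,0,0],-1],[[-0.02,0,1.2],[0,0,0],-1],[[-0.02,0,1.8],[0,0,0],-1],[[-0.02,0,2.1],[0,0,0],-1],[[-0.02,0,2.3],[0,0,0],-1],[[-0.02,0,2.36],[0,0,0],-1],[[-0.02,0,2.36],[0,0,0],-1],[[-0.02,0,2.36],[0,0,0],-1]])

```text
t: 8.05
eef_pos: [0.4718, 0.0078, 0.0762]
tool_rot: [0.0, 0.743, 0.67, 0.0]
contact_force: [-0.5, 0.9, -3.7]
gripper_width: 0.649
```

Emit:
apply_moves(moves=[[[0,0,0.03],[0,0,0],-1],[[0,0,0.04],[0,0,0],-1],[[0,0,0.04],[0,0,0],-0.2],[[0,0,0.04],[0,0,0],1],[[0,0,0.04],[0,0,0],1],[[0,0,0.04],[0,0,0],1],[[0,0,0.04],[0,0,0],1],[[0,0,-1],[0,0,0],1],[[0,0,-2.5],[0,0,0],1],[[0,0,-4.5],[0,0,0],1],[[0,0,-6],[0,0,0],1],[[0,0,-7],[0,0,0],1],[[0,0,-7],[0,0,0],1],[[0,0,-7],[0,0,0],1]])

```text
t: 9.8
eef_pos: [0.471, 0.0077, 0.2501]
tool_rot: [-0.0, 0.743, 0.67, -0.0]
contact_force: [0.4, 0.4, -0.1]
gripper_width: 0.999
```

```bash
cat > wfit.py <<'E'
# usage: wfit.py name gx gy gz gyaw [pic]
from h import *
import sys
n=sys.argv[1]; g=list(map(float,sys.argv[2:6]))
c=cam("wrist")
if len(sys.argv)>6: cv2.imwrite(f"pics/{sys.argv[6]}.png",c["img"][:,:,::-1])
d=silhouettes("wrist",n)
print([(x["conf"],x["pixel"],x["mask"].sum()) for x in d])
# expected pixel
print("expected",proj(c,[[g[0],g[1],g[2]+.02]]).round(0)[:, ::-1])
if d:
    for fz in(True,False): v,e=fit([c],[d[0]["mask"]],n,[g[0],g[1],g[2],[g[3]]],fz); print("z free" if fz else "z fixed",v.round(4),round(e,3))
E
python3 wfit.py cold_block .4725 .0083 0 -.102 w2; python3 mv.py .6384 -.2295 .22 84; python3 loc.py cold_block
```

```text
[(0.94, [189.4, 278.3], np.int64(5306))]
expected [[194. 280.]]
z free [ 0.4727  0.0084 -0.0027 -0.1062] 0.019
z fixed [ 0.4722  0.0084  0.0015 -0.1085] 0.026
t 9.9 pos [0.4709 0.0077 0.2497] xang 84.1 w 1.002 F [-0.1 -0.4 -0.1]
shift [-8.75, 7.65, 1.18] turn [-0.01, 0.0, 0.01]
cold_block conf [0.22, 0.84] tri [ 0.44  -0.447 -0.452] fit [ 0.4145 -0.326  -0.0128  0.0449] 1-IoU 0.666 r 0.527
```

View pics/w2.png

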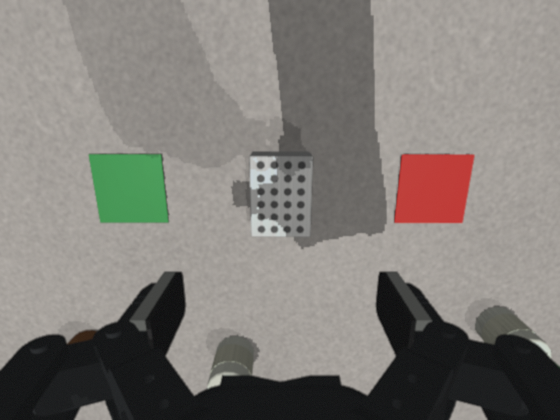

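Block is down at (0.4727, 0.0084) in the wrist fit, seen at (280,195) centred between green (130,188) and red (434,188). The low-confidence top hit is false, because the arm hides the block there. I'll fit the pads from this same picture.

```bash
python3 - <<'E'
from h import *
c=cam("wrist");h=cv2.cvtColor(c["img"],cv2.COLOR_RGB2HSV)
P={}
for n,lo,hi,g in [("green_pad",(45,90,40),(75,255,255),(.457,-.141)),("red_pad",(0,150,60),(8,255,255),(.4877,.1575))]:
    m=cv2.inRange(h,lo,hi); k,l,s,_=cv2.connectedComponentsWithStats(m); i=1+np.argmax(s[1:,4]); 
    v,e=fit([c],[l==i],n,[g[0],g[1],0,[-.1]]); w,_=fit([c],[l==i],n,[g[0],g[1],0,[-.1]],False);P[n]=w[:2];print(n,v.round(4),w.round(4),e)
print(np.linalg.norm(P["green_pad"]-P["red_pad"]),(P["green_pad"]+P["red_pad"])/2)
E
```

```text
green_pad [ 0.4575 -0.1441 -0.0086 -0.1007] [ 0.4567 -0.1404  0.0014 -0.1   ] 0.011818181818181839
red_pad [ 0.4912  0.1637 -0.013  -0.1033] [ 0.4876  0.1574  0.0014 -0.111 ] 0.008697157774166908
0.29946063952388946 [0.47214591 0.00850872]
```

```bash
python3 mv.py .615 -.2295 .22 84
```

```text
t 10.15 pos [0.4713 0.0077 0.2503] xang 84.1 w 0.998 F [-0.4  0.2 -0.9]
shift [-8.85, 6.69, 1.21] turn [-0.01, 0.0, 0.01]
```

Emit:
apply_moves(moves=[[[-1.5,1.1,0.2],[0,0,0],1],[[-3.2,2.4,0.5],[0,0,0],1],[[-5,3.8,0.8],[0,0,0],1],[[-6.8,5.1,1],[0,0,0],1],[[-8,6.1,1.2],[0,0,0],1],[[-8.85,6.69,1.2],[0,0,0],1],[[-8.85,6.69,1.2],[0,0,0],1],[[-8.85,6.69,1.2],[0,0,0],1],[[-8.85,6.69,1.2],[0,0,0],1]])

```text
t: 11.28
eef_pos: [0.6149, -0.228, 0.2209]
tool_rot: [-0.0, 0.742, 0.67, 0.0]
contact_force: [-0.4, 0.0, -0.0]
gripper_width: 0.996
```

```bash
python3 wfit.py amber_jar .6384 -.2295 0 0 w3;python3 mv.py .6384 -.2295 .082 84
```

```text
[(0.78, [236.7, 278.5], np.int64(4011))]
expected [[227. 280.]]
z free [ 0.6412 -0.2295 -0.0096  0.1356] 0.018
z fixed [ 0.637  -0.2289 -0.0007  0.1702] 0.07
t 11.375 pos [ 0.6151 -0.2284  0.2211] xang 84.2 w 1.001 F [0.3 0.6 0.5]
shift [0.05, 0.93, 5.56] turn [0.0, -0.0, 0.02]
```

View pics/w3.png

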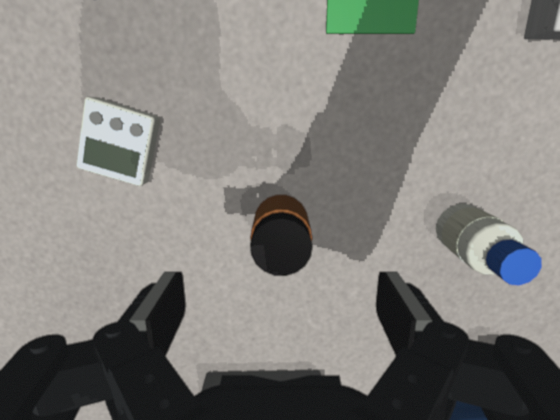

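The jar sits in the jaw gap at (281,235), 0.6385/−0.229, consistent with top and side. Going down on it.

Emit:
apply_moves(moves=[[[0.05,0.93,1.2],[0,0,0],1],[[0.05,0.93,2.7],[0,0,0],1],[[0.05,0.93,4],[0,0,0],1],[[0.05,0.93,5],[0,0,0],1],[[0.05,0.93,5.4],[0,0,0],1],[[0.05,0.93,5.56],[0,0,0],1],[[0.05,0.93,5.56],[0,0,0],1],[[0.05,0.93,5.56],[0,0,0],0],[[0.05,0.93,5.56],[0,0,0],-1],[[0.05,0.93,5.56],[0,0,0],-1],[[0.05,0.93,5.56],[0,0,0],-1],[[0.05,0.93,5.56],[0,0,0],-1],[[0.05,0.93,5.56],[0,0,0],-1],[[0.05,0.93,5.56],[0,0,0],-1]], force=40)

```text
t: 13.12
eef_pos: [0.6389, -0.2309, 0.0828]
tool_rot: [0.001, 0.743, 0.67, 0.0]
contact_force: [-1.4, -0.3, 6.4]
gripper_width: 0.575
```

```bash
python3 mv.py .4876 .1575 .085 84.2
```

```text
t 13.125 pos [ 0.6389 -0.2309  0.0828] xang 84.1 w 0.575 F [-1.4 -0.3  6.4]
shift [14.83, -7.62, -0.1] turn [0.01, 0.0, -0.01]
```

Emit:
apply_moves(moves=[[[0,0,-0.3],[0,0,0],-1],[[0,0,-1],[0,0,0],-1],[[0,0,-2],[0,0,0],-1],[[0,0,-3],[0,0,0],-1],[[0,0,-4],[0,0,0],-1],[[0.6,-0.3,-4.8],[0,0,0],-1],[[1.8,-0.9,-5],[0,0,0],-1],[[3.2,-1.6,-5],[0,0,0],-1],[[4.7,-2.4,-5],[0,0,0],-1],[[6.2,-3.2,-5],[0,0,0],-1],[[7.7,-4,-5],[0,0,0],-1],[[9.2,-4.8,-5],[0,0,0],-1],[[10.7,-5.5,-5],[0,0,0],-1],[[12.2,-6.3,-5],[0,0,0],-1],[[13.5,-6.9,-5],[0,0,0],-1],[[14.4,-7.4,-5],[0,0,0],-1],[[14.83,-7.62,-5],[0,0,0],-1],[[14.83,-7.62,-5],[0,0,0],-1],[[14.83,-7.62,-5],[0,0,0],-1]])

```text
t: 15.5
eef_pos: [0.4876, 0.1564, 0.2071]
tool_rot: [0.0, 0.743, 0.669, 0.0]
contact_force: [0.9, -0.1, -0.7]
gripper_width: 0.576
```

```bash
python3 mv.py .4876 .1575 .087 84.2; python3 wfit.py amber_jar .4876 .1575 .12 0 w4
```

```text
t 15.5 pos [0.4876 0.1564 0.2071] xang 84.0 w 0.576 F [ 0.9 -0.1 -0.7]
shift [0.05, -0.01, 4.81] turn [0.0, 0.0, -0.02]
[(0.71, [308.7, 276.5], np.int64(17860))]
expected [[280. 282.]]
z free [0.4868 0.1569 0.1137 0.1901] 0.101
z fixed [ 0.486   0.1569  0.1212 -0.0207] 0.139
```

View pics/w4.png

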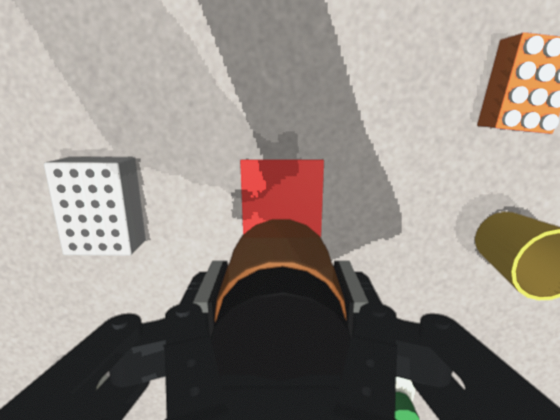

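Jar is held upright at (280,310), over the red pad (282,195). Lowering it.

Emit:
apply_moves(moves=[[[0.05,0,0.8],[0,0,0],-1],[[0.05,0,1.9],[0,0,0],-1],[[0.05,0,3],[0,0,0],-1],[[0.05,0,4],[0,0,0],-1],[[0.05,0,4.5],[0,0,0],-1],[[0.05,0,4.6],[0,0,0],-1],[[0.05,0,4.7],[0,0,0],-1],[[0.05,0,4.78],[0,0,0],-1],[[0.05,0,4.78],[0,0,0],-1],[[0.05,0,4.78],[0,0,0],-1]])

```text
t: 16.85
eef_pos: [0.4873, 0.159, 0.0877]
tool_rot: [0.0, 0.743, 0.67, 0.0]
contact_force: [-0.0, 0.4, -1.4]
gripper_width: 0.582
```

Emit:
apply_moves(moves=[[[-0.05,0,0.04],[0,0,0],-1],[[-0.05,0,0.08],[0,0,0],-1],[[-0.05,0,0.08],[0,0,0],-1],[[-0.05,0,0.08],[0,0,0],0.1],[[-0.05,0,0.08],[0,0,0],0.3],[[-0.05,0,0.08],[0,0,0],0.7],[[-0.05,0,0.08],[0,0,0],1],[[-0.05,0,0.08],[0,0,0],1],[[-0.05,0,0.08],[0,0,0],1],[[-0.05,0,-0.5],[0,0,0],1],[[-0.05,0,-1.5],[0,0,0],1],[[-0.05,0,-3],[0,0,0],1],[[-0.05,0,-4.5],[0,0,0],1],[[-0.05,0,-5.5],[0,0,0],1],[[-0.05,0,-6],[0,0,0],1],[[-0.05,0,-6],[0,0,0],1],[[-0.05,0,-6],[0,0,0],1]])

```text
t: 18.98
eef_pos: [0.4865, 0.1575, 0.2365]
tool_rot: [-0.0, 0.743, 0.67, -0.001]
contact_force: [0.1, 0.1, -0.0]
gripper_width: 1.002
```

```bash
python3 wfit.py amber_jar .4876 .1575 .003 0 w5; python3 mv.py .637 -.0668 .22 84
```

```text
[(0.82, [205.8, 278.9], np.int64(3636))]
expected [[199. 280.]]
z free [ 0.4873  0.1581 -0.0036  0.0551] 0.022
z fixed [ 0.4853  0.1582  0.0062 -0.0254] 0.051
t 19.075 pos [0.4865 0.1575 0.2363] xang 84.1 w 1.002 F [ 0.2  0.2 -0.1]
shift [-8.3, 6.91, 0.65] turn [-0.01, 0.01, 0.01]
```

View pics/w5.png

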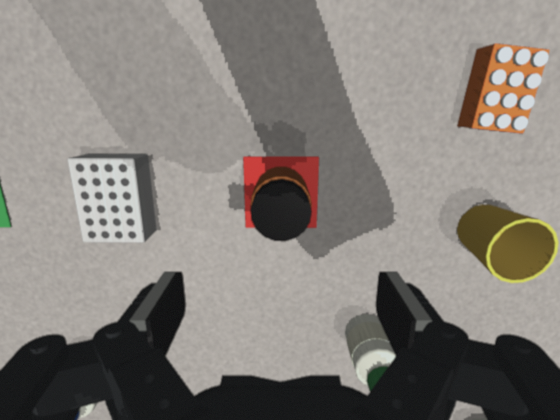

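Jar stands upright in the middle of the red pad at (281,205). Next is the bottle.

Emit:
apply_moves(moves=[[[-1.5,1.2,0],[0,0,0],1],[[-3.2,2.6,0.2],[0,0,0],1],[[-4.9,4,0.4],[0,0,0],1],[[-6.4,5.3,0.6],[0,0,0],1],[[-7.6,6.3,0.65],[0,0,0],1],[[-8.3,6.91,0.65],[0,0,0],1],[[-8.3,6.91,0.65],[0,0,0],1],[[-8.3,6.91,0.65],[0,0,0],1],[[-8.3,6.91,0.65],[0,0,0],1]])

```text
t: 20.2
eef_pos: [0.6371, -0.0649, 0.2209]
tool_rot: [-0.001, 0.742, 0.67, -0.0]
contact_force: [0.5, 0.4, -0.6]
gripper_width: 1.0
```

```bash
python3 wfit.py buffer_bottle .6603 -.0668 0 0 w6;python3 mv.py .6603 -.0668 .095 84
```

```text
[(0.78, [239.1, 281.8], np.int64(3590))]
expected [[227. 280.]]
z free [ 0.6609 -0.0645 -0.0023  0.0259] 0.025
z fixed [ 0.6598 -0.0645  0.0017 -0.0334] 0.031
t 20.3 pos [ 0.6372 -0.0654  0.2212] xang 84.2 w 1.002 F [-0.  -0.3 -0.3]
shift [0.03, 0.92, 5.05] turn [-0.0, -0.0, 0.02]
```

View pics/w6.png

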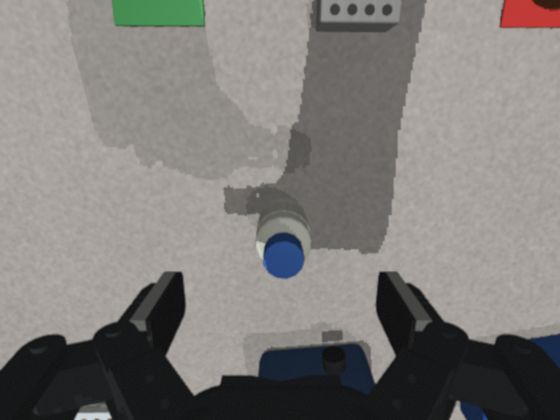

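Bottle at (283,240), 0.6605/−0.0645, matches within 2.5 mm. Descending.

Emit:
apply_moves(moves=[[[0.1,0.92,1.2],[0,0,0],1],[[0.1,0.92,2.5],[0,0,0],1],[[0.1,0.92,3.7],[0,0,0],1],[[0.1,0.92,4.6],[0,0,0],1],[[0.1,0.92,4.9],[0,0,0],1],[[0.1,0.92,5.02],[0,0,0],1],[[0.1,0.92,5.02],[0,0,0],1],[[0.1,0.92,5.02],[0,0,0],0],[[0.1,0.92,5.02],[0,0,0],-1],[[0.1,0.92,5.02],[0,0,0],-1],[[0.1,0.92,5.02],[0,0,0],-1],[[0.1,0.92,5.02],[0,0,0],-1],[[0.1,0.92,5.02],[0,0,0],-1],[[0.1,0.92,5.02],[0,0,0],-1],[[0.1,0.92,5.02],[0,0,0],-1]], force=35)

```text
t: 22.18
eef_pos: [0.6611, -0.0663, 0.0964]
tool_rot: [0.0, 0.743, 0.67, 0.0]
contact_force: [-1.0, -0.3, 5.5]
gripper_width: 0.502
```

```bash
python3 mv.py .457 -.1405 .1 84.2
```

```text
t 22.175 pos [ 0.6611 -0.0663  0.0964] xang 84.1 w 0.502 F [-1.  -0.3  5.5]
shift [-3.79, -7.81, -0.15] turn [0.01, -0.0, -0.01]
```

Emit:
apply_moves(moves=[[[0,0,-0.3],[0,0,0],-1],[[0,0,-1],[0,0,0],-1],[[0,0,-2],[0,0,0],-1],[[-0.2,-0.4,-2.8],[0,0,0],-1],[[-0.6,-1.2,-3],[0,0,0],-1],[[-1.2,-2.4,-3],[0,0,0],-1],[[-1.8,-3.7,-3],[0,0,0],-1],[[-2.4,-4.9,-3],[0,0,0],-1],[[-3,-6.1,-3],[0,0,0],-1],[[-3.5,-7.1,-3],[0,0,0],-1],[[-3.79,-7.81,-3],[0,0,0],-1],[[-3.79,-7.81,-3],[0,0,0],-1],[[-3.79,-7.81,-3],[0,0,0],-1]])

```text
t: 23.8
eef_pos: [0.4581, -0.1401, 0.1711]
tool_rot: [0.001, 0.742, 0.67, 0.001]
contact_force: [-0.5, 0.3, -1.8]
gripper_width: 0.501
```

```bash
python3 mv.py .4565 -.1405 .1 84.2
```

```text
t 23.8 pos [ 0.4581 -0.1401  0.1711] xang 84.1 w 0.501 F [-0.5  0.3 -1.8]
shift [-0.02, -0.07, 2.84] turn [0.01, -0.0, -0.01]
```

Emit:
apply_moves(moves=[[[-0.02,-0.05,0.6],[0,0,0],-1],[[-0.02,-0.05,1.5],[0,0,0],-1],[[-0.02,-0.05,2.3],[0,0,0],-1],[[-0.02,-0.05,2.6],[0,0,0],-1],[[-0.02,-0.05,2.75],[0,0,0],-1],[[-0.02,-0.05,2.83],[0,0,0],-1],[[-0.02,-0.05,2.83],[0,0,0],-1],[[-0.02,-0.05,2.83],[0,0,0],-1]])

```text
t: 24.8
eef_pos: [0.4557, -0.1409, 0.1003]
tool_rot: [0.0, 0.743, 0.67, 0.0]
contact_force: [-0.0, 0.0, 0.1]
gripper_width: 0.502
```

Emit:
apply_moves(moves=[[[0,0,0.03],[0,0,0],-1],[[0,0,0.03],[0,0,0],-1],[[0,0,0.03],[0,0,0],0.05],[[0,0,0.03],[0,0,0],0.3],[[0,0,0.03],[0,0,0],0.7],[[0,0,0.03],[0,0,0],1],[[0,0,0.03],[0,0,0],1],[[0,0,0.03],[0,0,0],1],[[0,0,-0.5],[0,0,0],1],[[0,0,-1.5],[0,0,0],1],[[0,0,-3],[0,0,0],1],[[0,0,-4.5],[0,0,0],1],[[0,0,-5.5],[0,0,0],1],[[0,0,-6],[0,0,0],1],[[0,0,-6],[0,0,0],1],[[0,0,-6],[0,0,0],1]])

```text
t: 26.8
eef_pos: [0.4549, -0.1407, 0.249]
tool_rot: [-0.001, 0.743, 0.67, -0.001]
contact_force: [-0.3, 0.6, -0.5]
gripper_width: 0.999
```

```bash
python3 wfit.py buffer_bottle .457 -.1405 .003 0 w7; python3 mv.py .400 .3490 .22 77.3
```

```text
[(0.72, [198.9, 283.0], np.int64(2702))]
expected [[196. 280.]]
z free [ 0.4562 -0.1401 -0.003   0.3226] 0.028
z fixed [ 0.4542 -0.1398  0.0045  0.1457] 0.048
t 26.9 pos [ 0.4548 -0.1408  0.2489] xang 84.1 w 1.0 F [ 0.6  0.6 -0.2]
shift [19.26, -4.2, 1.16] turn [-0.01, 0.0, 0.68]
```

View pics/w7.png

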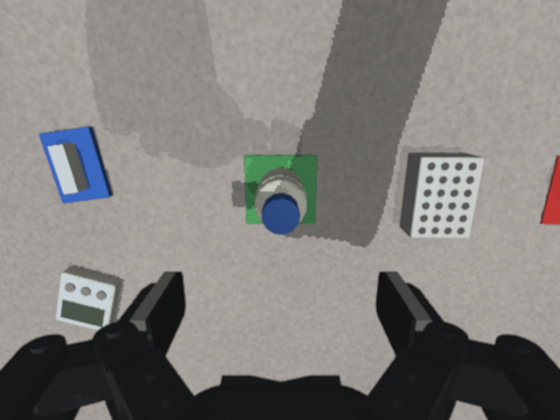

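Bottle stands upright at the green pad centre (281,200). Now the rack.

Emit:
apply_moves(moves=[[[1.5,0.2,0],[0,0,0],1],[[3.3,0.3,0],[0,0,0.1],1],[[5.3,0.3,0],[0,0,0.2],1],[[7.3,0,0],[0,0,0.3],1],[[9.3,-0.5,0],[0,0,0.4],1],[[11.3,-1,0],[0,0,0.5],1],[[13.3,-1.8,0.2],[0,0,0.6],1],[[15.3,-2.6,0.4],[0,0,0.7],1],[[17.2,-3.4,0.8],[0,0,0.68],1],[[18.6,-4,1.1],[0,0,0.68],1],[[19.26,-4.2,1.16],[0,0,0.68],1],[[19.26,-4.2,1.16],[0,0,0.68],1],[[19.26,-4.2,1.16],[0,0,0.68],1],[[19.26,-4.2,1.16],[0,0,0.68],1]])

```text
t: 28.65
eef_pos: [0.4014, 0.3473, 0.2211]
tool_rot: [0.0, 0.782, 0.623, 0.0]
contact_force: [-0.4, -0.6, -0.1]
gripper_width: 1.001
```

```bash
python3 wfit.py tube_rack .416 .349 0 -.22 w8;python3 mv.py .416 .349 .077 77.4
```

```text
[(0.6, [318.8, 95.2], np.int64(1600)), (0.56, [214.1, 284.3], np.int64(4020))]
expected [[217. 285.]]
z free [ 0.416  0.349  0.    -0.22 ] 1.0
z fixed [ 0.416  0.349  0.    -0.22 ] 1.0
t 28.75 pos [0.4011 0.3478 0.2212] xang 77.2 w 1.001 F [-0.4  1.  -0.1]
shift [0.18, 0.57, 5.77] turn [0.0, -0.0, -0.02]
```

View pics/w8.png

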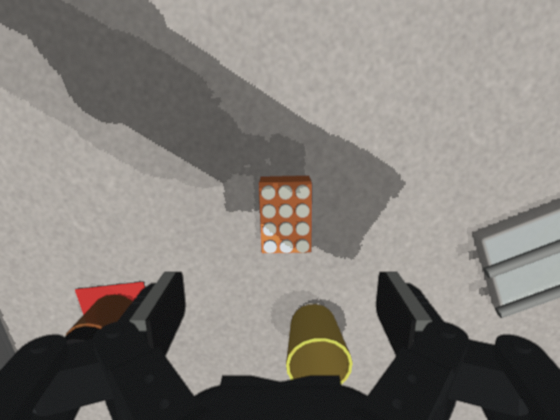

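The rack is at (286,215), well lined up. The cup at (318,335) is clear of the fingers, and the network's best hit (row 319, col 95) is really the jar, so I'll fit the second hit.

```bash
sed -i 's/^if d:/d=sorted(d,key=lambda x:np.hypot(*(np.array(x["pixel"])-proj(c,[[g[0],g[1],g[2]+.02]])[0,::-1])))\nif d:/' wfit.py; python3 wfit.py tube_rack .416 .349 0 -.22;python3 mv.py .416 .349 .077 77.4
```

```text
[(0.62, [214.3, 286.5], np.int64(4047)), (0.59, [344.1, 315.6], np.int64(3773))]
expected [[217. 285.]]
z free [ 0.416   0.3489 -0.0024 -0.2095] 0.024
z fixed [ 0.4152  0.3491  0.002  -0.2075] 0.027
t 28.85 pos [0.4009 0.3483 0.2211] xang 77.2 w 1.003 F [-0.3  1.1  0.6]
shift [0.16, 0.58, 5.76] turn [0.0, -0.0, -0.02]
```

Emit:
apply_moves(moves=[[[0.16,0.58,1.2],[0,0,-0.09],1],[[0.16,0.58,2.7],[0,0,-0.09],1],[[0.16,0.58,4.2],[0,0,-0.09],1],[[0.16,0.58,5.2],[0,0,-0.09],1],[[0.16,0.58,5.6],[0,0,-0.09],1],[[0.16,0.58,5.75],[0,0,-0.09],1],[[0.16,0.58,5.75],[0,0,-0.09],1],[[0.16,0.58,5.75],[0,0,-0.09],0],[[0.16,0.58,5.75],[0,0,-0.09],-1],[[0.16,0.58,5.75],[0,0,-0.09],-1],[[0.16,0.58,5.75],[0,0,-0.09],-1],[[0.16,0.58,5.75],[0,0,-0.09],-1],[[0.16,0.58,5.75],[0,0,-0.09],-1],[[0.16,0.58,5.75],[0,0,-0.09],-1],[[0.16,0.58,5.75],[0,0,-0.09],-1]], force=30)

```text
t: 30.72
eef_pos: [0.4158, 0.3498, 0.0778]
tool_rot: [-0.0, 0.776, 0.631, 0.0]
contact_force: [0.1, -0.7, 6.0]
gripper_width: 0.505
```

```bash
python3 mv.py .4725 .0084 .2 84.0
```

```text
t 30.725 pos [0.4158 0.3498 0.0778] xang 78.2 w 0.505 F [ 0.1 -0.7  6. ]
shift [-12.9, 5.02, -4.9] turn [0.0, -0.0, -0.58]
```

Emit:
apply_moves(moves=[[[0,0,-0.3],[0,0,0],-1],[[0,0,-1],[0,0,0],-1],[[0,0,-2],[0,0,0],-1],[[0,0,-3],[0,0,0],-1],[[0,0,-4],[0,0,0],-1],[[-0.4,0.2,-4.8],[0,0,0],-1],[[-1.5,0.6,-5],[0,0,-0.1],-1],[[-3,1.2,-5],[0,0,-0.2],-1],[[-4.5,1.8,-5],[0,0,-0.3],-1],[[-6,2.4,-5],[0,0,-0.4],-1],[[-7.5,3,-5],[0,0,-0.5],-1],[[-9,3.5,-5],[0,0,-0.58],-1],[[-10.5,4.1,-5],[0,0,-0.58],-1],[[-11.7,4.6,-5],[0,0,-0.58],-1],[[-12.5,4.9,-5],[0,0,-0.58],-1],[[-12.9,5.02,-5],[0,0,-0.58],-1],[[-12.9,5.02,-5],[0,0,-0.58],-1],[[-12.9,5.02,-5],[0,0,-0.58],-1]])

```text
t: 32.98
eef_pos: [0.4724, 0.0093, 0.2023]
tool_rot: [-0.0, 0.743, 0.67, 0.0]
contact_force: [0.1, -0.3, -1.5]
gripper_width: 0.509
```

```bash
python3 mv.py .4725 .0084 .112 84.0; python3 wfit.py tube_rack .4725 .0084 .122 -.105 w9
```

```text
t 32.975 pos [0.4724 0.0093 0.2023] xang 84.1 w 0.509 F [ 0.1 -0.3 -1.5]
shift [-0.04, 0.01, 3.61] turn [0.0, -0.0, 0.01]
[(0.56, [285.8, 282.6], np.int64(15741))]
expected [[289. 277.]]
z free [ 0.4733  0.0096  0.1223 -0.1039] 0.013
z fixed [ 0.4734  0.0096  0.1243 -0.1045] 0.014
```

View pics/w9.png

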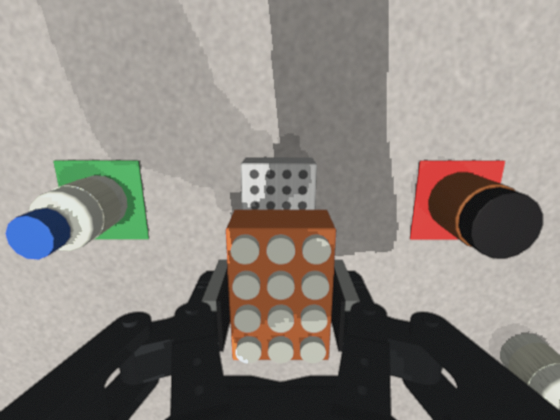

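Rack hangs level at (282,290), lined up with the block below. Lowering.

Emit:
apply_moves(moves=[[[-0.04,-0.02,0.7],[0,0,0],-1],[[-0.04,-0.02,1.7],[0,0,0],-1],[[-0.04,-0.02,2.7],[0,0,0],-1],[[-0.04,-0.02,3.2],[0,0,0],-1],[[-0.04,-0.02,3.4],[0,0,0],-1],[[-0.04,-0.02,3.55],[0,0,0],-1],[[-0.04,-0.02,3.62],[0,0,0],-1],[[-0.04,-0.02,3.62],[0,0,0],-1],[[-0.04,-0.02,3.62],[0,0,0],-1]])

```text
t: 34.2
eef_pos: [0.472, 0.0073, 0.112]
tool_rot: [0.0, 0.743, 0.669, 0.0]
contact_force: [-0.0, -0.3, -0.4]
gripper_width: 0.509
```

Emit:
apply_moves(moves=[[[0.03,0.02,0.03],[0,0,0],-1],[[0.03,0.02,0.06],[0,0,0],-1],[[0.03,0.02,0.08],[0,0,0],-1],[[0.03,0.02,0.08],[0,0,0],-1]])

```text
t: 34.7
eef_pos: [0.4724, 0.008, 0.1098]
tool_rot: [-0.0, 0.743, 0.669, 0.0]
contact_force: [-0.9, 0.7, 3.1]
gripper_width: 0.507
```

Contact at 3 N at the expected height. Releasing.

Emit:
apply_moves(moves=[[[0,0,0],[0,0,0],0.05],[[0,0,0],[0,0,0],0.2],[[0,0,0],[0,0,0],0.5],[[0,0,0],[0,0,0],1],[[0,0,0],[0,0,0],1],[[0,0,0],[0,0,0],1],[[0,0,-0.5],[0,0,0],1],[[0,0,-1.5],[0,0,0],1],[[0,0,-3],[0,0,0],1],[[0,0,-4.5],[0,0,0],1],[[0,0,-5.5],[0,0,0],1],[[0,0,-6],[0,0,0],1],[[0,0,-6],[0,0,0],1],[[0,0,-6],[0,0,0],1]])

```text
t: 36.45
eef_pos: [0.4718, 0.0079, 0.2587]
tool_rot: [-0.0, 0.743, 0.669, -0.001]
contact_force: [-1.1, 0.2, 0.5]
gripper_width: 1.002
```

```bash
python3 wfit.py tube_rack .4725 .0084 .032 -.105 w10; python3 mv.py .395 -.333 .22 91
```

```text
[(0.76, [198.7, 283.9], np.int64(3901))]
expected [[201. 280.]]
z free [ 0.473   0.0084  0.028  -0.1062] 0.021
z fixed [ 0.4724  0.0087  0.0335 -0.106 ] 0.033
t 36.55 pos [0.4718 0.0079 0.2586] xang 84.0 w 1.002 F [-0.7  0.3  0.4]
shift [-13.88, -1.63, 1.56] turn [-0.01, 0.0, -0.7]
```

View pics/w10.png

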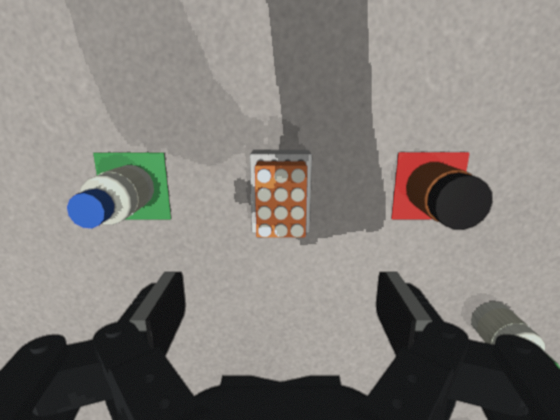

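Rack is on the block at (0.473, 0.0084), yaw within 0.01 rad. Now the cover.

Emit:
apply_moves(moves=[[[-1.5,-0.1,0],[0,0,-0.1],1],[[-3.3,-0.3,0],[0,0,-0.2],1],[[-5.3,-0.6,0],[0,0,-0.3],1],[[-7.3,-0.8,0],[0,0,-0.4],1],[[-9.3,-1.1,0.2],[0,0,-0.5],1],[[-11.3,-1.3,0.6],[0,0,-0.6],1],[[-12.9,-1.5,1.2],[0,0,-0.7],1],[[-13.88,-1.63,1.56],[0,0,-0.7],1],[[-13.88,-1.63,1.56],[0,0,-0.7],1],[[-13.88,-1.63,1.56],[0,0,-0.7],1],[[-13.88,-1.63,1.56],[0,0,-0.7],1]])

```text
t: 37.92
eef_pos: [0.3962, -0.3317, 0.2207]
tool_rot: [-0.0, 0.7, 0.714, 0.0]
contact_force: [-0.4, -0.5, -0.5]
gripper_width: 1.003
```

```bash
python3 wfit.py cover .4125 -.333 0 .02 w11;python3 mv.py .4125 -.333 .084 91
```

```text
[(0.94, [211.2, 284.2], np.int64(3804))]
expected [[219. 278.]]
z free [ 0.413  -0.3319 -0.0066  0.0137] 0.025
z fixed [ 0.4111 -0.3317  0.0022  0.026 ] 0.045
t 38.025 pos [ 0.3961 -0.332   0.2209] xang 91.1 w 0.998 F [ 0.1  0.9 -0.3]
shift [-0.05, 0.65, 5.48] turn [0.0, -0.0, 0.01]
```

View pics/w11.png

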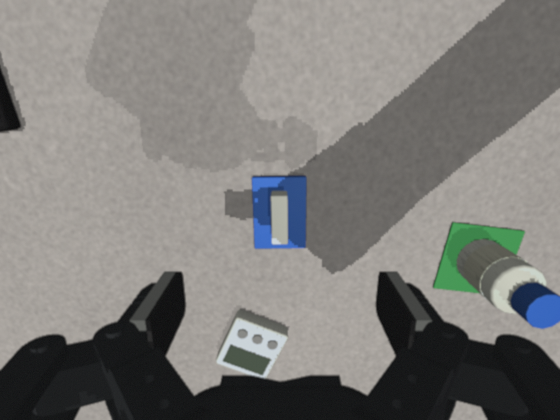

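Emit:
apply_moves(moves=[[[-0.02,0.65,1.2],[0,0,0],1],[[-0.02,0.65,2.7],[0,0,0],1],[[-0.02,0.65,4.1],[0,0,0],1],[[-0.02,0.65,5],[0,0,0],1],[[-0.02,0.65,5.3],[0,0,0],1],[[-0.02,0.65,5.42],[0,0,0],1],[[-0.02,0.65,5.42],[0,0,0],1],[[-0.02,0.65,5.42],[0,0,0],1]])

```text
t: 39.02
eef_pos: [0.4122, -0.3333, 0.086]
tool_rot: [0.001, 0.701, 0.713, 0.0]
contact_force: [-0.9, 0.1, -0.1]
gripper_width: 0.999
```

```bash
python3 mv.py .4125 -.3325 .0845 91
```

```text
t 39.025 pos [ 0.4122 -0.3333  0.086 ] xang 91.0 w 0.999 F [-0.9  0.1 -0.1]
shift [0.03, 0.01, 0.06] turn [0.01, 0.0, -0.0]
```

Emit:
apply_moves(moves=[[[0.03,0,0.05],[0,0,0],0.3],[[0.03,0,0.05],[0,0,0],-0.3],[[0.03,0,0.05],[0,0,0],-0.5],[[0.03,0,0.05],[0,0,0],-0.6],[[0.03,0,0.05],[0,0,0],-0.7],[[0.03,0,0.05],[0,0,0],-1],[[0.03,0,0.05],[0,0,0],-1],[[0.03,0,0.05],[0,0,0],-1],[[0.03,0,0.05],[0,0,0],-1],[[0.03,0,0.05],[0,0,0],-1]], force=30)

```text
t: 40.28
eef_pos: [0.4118, -0.3323, 0.084]
tool_rot: [0.0, 0.701, 0.713, 0.0]
contact_force: [-0.5, -0.4, 4.7]
gripper_width: 0.156
```

```bash
python3 mv.py .4728 .0084 .2 83.9
```

```text
t 40.275 pos [ 0.4118 -0.3323  0.084 ] xang 91.0 w 0.156 F [-0.5 -0.4  4.7]
shift [13.59, 2.68, -4.64] turn [0.0, 0.0, 0.71]
```

Emit:
apply_moves(moves=[[[0,0,-0.3],[0,0,0],-1],[[0,0,-1],[0,0,0],-1],[[0,0,-2],[0,0,0],-1],[[0,0,-3],[0,0,0],-1],[[0,0,-4],[0,0,0],-1],[[0.4,0.1,-4.8],[0,0,0],-1],[[1.5,0.3,-5.2],[0,0,0.1],-1],[[3,0.6,-5.2],[0,0,0.2],-1],[[4.5,0.9,-5.2],[0,0,0.3],-1],[[6,1.2,-5.2],[0,0,0.4],-1],[[7.5,1.5,-5.2],[0,0,0.5],-1],[[9,1.8,-5.2],[0,0,0.6],-1],[[10.5,2.1,-5.2],[0,0,0.7],-1],[[12,2.4,-5.2],[0,0,0.71],-1],[[13,2.6,-5.2],[0,0,0.71],-1],[[13.59,2.68,-5.2],[0,0,0.71],-1],[[13.59,2.68,-5.2],[0,0,0.71],-1],[[13.59,2.68,-5.2],[0,0,0.71],-1]])

```text
t: 42.52
eef_pos: [0.4726, 0.0073, 0.214]
tool_rot: [0.0, 0.744, 0.668, -0.0]
contact_force: [0.3, -0.1, -0.3]
gripper_width: 0.156
```

```bash
python3 mv.py .4728 .0084 .148 83.9; python3 wfit.py cover .4728 .0084 .13 -.105 w12
```

```text
t 42.525 pos [0.4726 0.0073 0.214 ] xang 83.8 w 0.156 F [ 0.3 -0.1 -0.3]
shift [0.05, 0.0, 2.64] turn [-0.0, 0.0, -0.01]
[(0.62, [245.0, 282.9], np.int64(8491))]
expected [[284. 282.]]
z free [ 0.4732  0.0075  0.1265 -0.1074] 0.328
z fixed [ 0.4719  0.008   0.131  -0.0937] 0.344
```

View pics/w12.png

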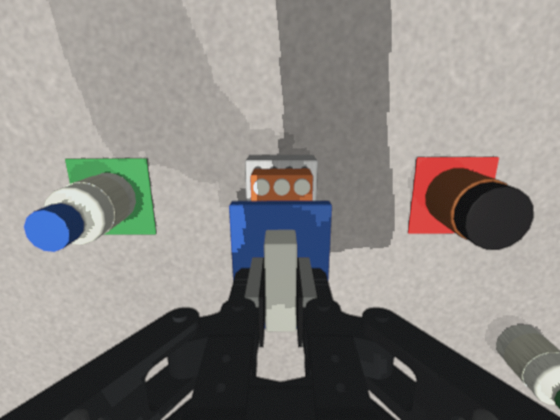

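Cover is held level at (281,260), lined up with the rack. Lowering.

Emit:
apply_moves(moves=[[[0.04,0,0.6],[0,0,0],-1],[[0.04,0,1.4],[0,0,0],-1],[[0.04,0,2.1],[0,0,0],-1],[[0.04,0,2.4],[0,0,0],-1],[[0.04,0,2.55],[0,0,0],-1],[[0.04,0,2.63],[0,0,0],-1],[[0.04,0,2.63],[0,0,0],-1],[[0.04,0,2.63],[0,0,0],-1]])

```text
t: 43.62
eef_pos: [0.4732, 0.0096, 0.1485]
tool_rot: [0.0, 0.744, 0.668, 0.0]
contact_force: [0.0, -0.2, 0.7]
gripper_width: 0.156
```

```bash
python3 mv.py .4725 .0084 .146 83.9
```

```text
t 43.625 pos [0.4732 0.0096 0.1485] xang 83.9 w 0.156 F [ 0.  -0.2  0.7]
shift [-0.05, -0.02, 0.1] turn [0.0, -0.0, -0.0]
```

Emit:
apply_moves(moves=[[[-0.05,-0.03,0.04],[0,0,0],-1],[[-0.05,-0.03,0.07],[0,0,0],-1],[[-0.05,-0.03,0.1],[0,0,0],-1],[[-0.05,-0.03,0.1],[0,0,0],-1]])

```text
t: 44.12
eef_pos: [0.4721, 0.0083, 0.146]
tool_rot: [-0.0, 0.744, 0.668, 0.0]
contact_force: [-1.9, -0.7, 5.4]
gripper_width: 0.151
```

Emit:
apply_moves(moves=[[[0,0,-0.02],[0,0,0],-0.65],[[0,0,-0.02],[0,0,0],-0.5],[[0,0,-0.02],[0,0,0],-0.2],[[0,0,-0.02],[0,0,0],0],[[0,0,-0.02],[0,0,0],0],[[0,0,-0.5],[0,0,0],0],[[0,0,-1.5],[0,0,0],0],[[0,0,-3],[0,0,0],0.5],[[0,0,-4.5],[0,0,0],1],[[0,0,-5.5],[0,0,0],1],[[0,0,-5.5],[0,0,0],1],[[0,0,-5.5],[0,0,0],1]])

```text
t: 45.62
eef_pos: [0.4717, 0.0083, 0.2829]
tool_rot: [-0.0, 0.744, 0.668, -0.0]
contact_force: [0.6, -0.3, -0.7]
gripper_width: 0.996
```

```bash
python3 wfit.py cover .4725 .0084 .062 -.105 w13; for n in "tube_rack .4725 .0084 .032 -.1" "cold_block .4725 .0084 0 -.1"; do python3 wfit.py $n; done; python3 mv.py .27 .5 .35 66
```

```text
[(0.76, [196.2, 282.4], np.int64(4075))]
expected [[202. 280.]]
z free [ 0.4715  0.0092  0.0613 -0.1058] 0.02
z fixed [ 0.4714  0.0092  0.0644 -0.1102] 0.02
[(0.45, [156.9, 286.4], np.int64(63))]
expected [[194. 280.]]
z free [ 0.4726  0.0094  0.0305 -0.1068] 0.95
z fixed [ 0.4718  0.0079  0.0331 -0.0876] 0.951
[(0.82, [150.2, 281.9], np.int64(523)), (0.75, [156.2, 283.0], np.int64(72))]
expected [[186. 280.]]
z free [ 0.4831  0.0047 -0.0026 -0.1088] 0.951
z fixed [ 0.4827  0.0042  0.0017 -0.0957] 0.951
t 45.925 pos [0.4719 0.0083 0.2825] xang 83.9 w 1.001 F [ 0.1  0.5 -1.1]
shift [18.69, -10.13, -2.7] turn [-0.01, 0.0, 1.79]
```

View pics/w13.png

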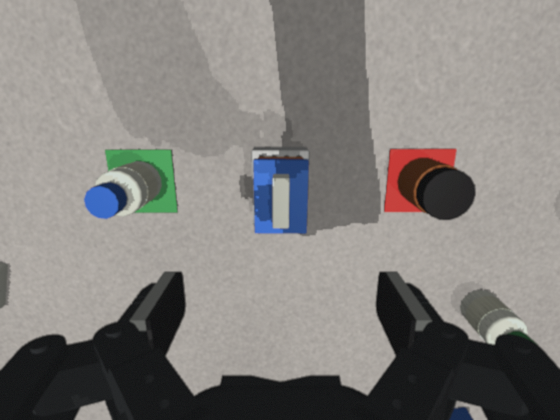

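Cover is on at (0.4715, 0.0092), bottom at 0.061. I'll clear the arm and check with the fixed cameras.

Emit:
apply_moves(moves=[[[2,0,-0.5],[0,0,0],1],[[4,-0.5,-1],[0,0,0.2],1],[[6,-1,-1.5],[0,0,0.5],1],[[8,-2,-2],[0,0,0.8],1],[[10,-3.5,-2.7],[0,0,1],1],[[12,-5,-2.7],[0,0,1.2],1],[[14,-6.5,-2.7],[0,0,1.4],1],[[16,-8,-2.7],[0,0,1.6],1],[[18,-9.5,-2.7],[0,0,1.79],1],[[18.69,-10.13,-2.7],[0,0,1.79],1],[[18.69,-10.13,-2.7],[0,0,1.79],1],[[18.69,-10.13,-2.7],[0,0,1.79],1]])

```text
t: 47.42
eef_pos: [0.2711, 0.4989, 0.3502]
tool_rot: [0.001, 0.839, 0.544, -0.0]
contact_force: [0.0, 0.3, 0.0]
gripper_width: 0.999
```

```bash
python3 loc.py buffer_bottle amber_jar timer waste_cup spare_bottle cold_block; python3 - <<'E'
from h import *
a=cam("top")["img"];b=cam("side")["img"]
i=np.hstack([cv2.resize(a[100:300,80:450],(400,216)),cv2.resize(b[100:380,170:370],(286,400))[:216*0+400][:216] if 0 else cv2.resize(b[100:380,170:370],(154,216))])
cv2.imwrite("pics/f.png",a[:,:,::-1]); cv2.imwrite("pics/f2.png",cv2.resize(b[110:370,180:370],None,fx=2.2,fy=2.2)[:,:,::-1])
E
```

```text
buffer_bottle conf [0.64, 0.92] tri [ 0.453 -0.138  0.055] fit [ 0.4542 -0.1416  0.0011  0.0589] 1-IoU 0.119 r 0.476
amber_jar conf [0.74, 0.81] tri [0.486 0.159 0.052] fit [0.4863 0.158  0.0054 0.2308] 1-IoU 0.068 r 0.511
timer conf [0.56, 0.51] tri [ 0.551 -0.354  0.013] fit [ 0.5527 -0.3573  0.0019 -0.3789] 1-IoU 0.072 r 0.658
waste_cup conf [0.72, 0.73] tri [0.539 0.353 0.043] fit [0.5427 0.3481 0.003  0.4311] 1-IoU 0.181 r 0.645
spare_bottle conf [0.59, 0.86] tri [0.65  0.23  0.028] fit [ 0.6518  0.2322 -0.      0.1087] 1-IoU 0.155 r 0.692
cold_block missing [0, 0]
```

View pics/f.png

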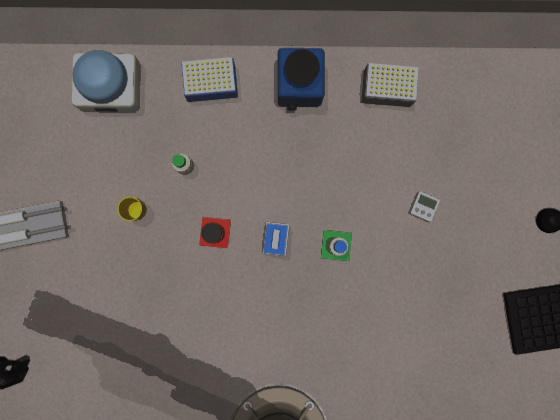

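View pics/f2.png

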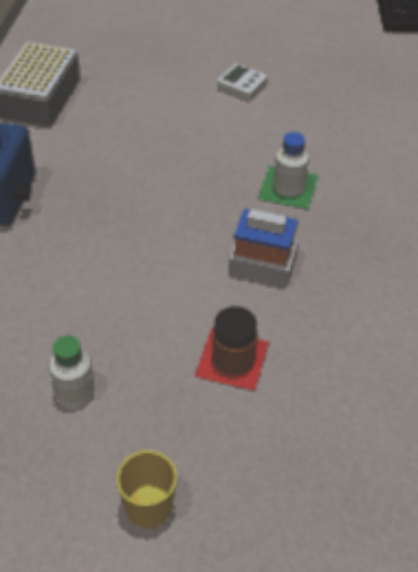

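The top view shows the jar (213,233) on red, the cover and stack (276,239), and the bottle (339,247) on green. The side view shows everything upright and stacked squarely, with the bystanders unmoved. Handing in.

```bash
python3 -c "
from station import *
hand_in()"
```

```text
the job is handed in; nothing more can be done
```

I set out the bench as asked and handed the job in at about 48 s of the 136 s allowed. The hand-in gave no verdict.

| Item | Last check |
|---|---|
| Bottle on green pad | about 1–3 mm from centre, upright |
| Jar on red pad | about 1–2 mm from centre, upright |
| Cold block | about 1 mm from midway, flat on the bench |
| Rack on block | centred within about 1 mm, under 0.01 rad off |
| Cover on rack | centred within about 2 mm, under 0.01 rad off, underside at about 61 mm (62 mm expected) |
| Timer, cup, green-capped bottle | within about 2 mm of where they started |

- **Arm:** it was open and well clear of everything at hand-in, so nothing was being touched.
- **Hidden parts:** once covered, the block and rack could not be re-measured. The networks missed the block in the final top and side views, and the wrist fits of both were meaningless. Their figures are from before the cover went on; the final side view shows the stack square.
- **Wrong detections:** while moving things, one top-camera block hit and one wrist-camera rack hit were false, and I left both out.
- **Height from one view:** single wrist pictures gave heights up to about 10 mm off for objects and up to 16 mm for the pads. I used the two-camera fits and contact forces for height instead.

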